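# Raise the filming camera on its telescopic stand

## Robot

A 6-joint arm with a two-finger parallel gripper is mounted at the origin on a cart in front of the work surface, level with it; the furniture and walls round the work are solid. World frame = base frame: x ahead of the robot, y to its left, z up, the work surface at z = 0. Lengths are in m, angles in rad, forces in N, time in s.
With the tool pointing down it reaches from about 0.275 to 0.85 m from the base axis. Payload 19 kg.
Tool frame: the origin (TCP) lies between the finger pads; the fingertips stand 8 mm ahead of it and the grasp point (between the pads) lies 11 mm behind it; z points along the fingers, y is the line along which they close (so a half turn about z gives the same grasp; the last joint's range is limited). The gripper opens to 85 mm and grips with 20 to 120 N. Pads are 22 mm wide; open, the fingers measure 114 mm over their backs; the gripper's body (76 mm by 85 mm) begins 54 mm behind the grasp point. The pads swing forward as they close: fully open they stand 13 mm farther back than shut.
Start: joints at [-1.262, 0.15, 1.437, -0, 1.554, -0.134], TCP at [0.246, -0.52, 0.239] pointing down, gripper open.
Joint ranges: [-2.8, 2.8], [-0.68, 2.1], [0.12, 2.68], [-1.39, 4.53], [0.16, 2.79], [-2.81, 2.81]. Speed limits (rad/s): [1.89, 1.89, 2.22, 3.01, 3.01, 3.01].

## Interface

Orientations are given as a unit quaternion [x, y, z, w].
In Python, from bench import bot, viewer, spot_in, outline_of gives the robot as it stands.
- The arm moves only by the tool step_arm, never from a script. Its argument "series" is a list of rows, each a list of 6 numbers: the shift along the tool's x, y, z in mm, then the turn, a rotation vector about the tool's x, y, z in degrees. In form: [[dx, dy, dz, ax, ay, az], ...]. A call has 1 to 20 rows; each row is the pose to reach, as a shift and turn from the pose commanded when the call began, along the tool's axes at that moment; what a row does not reach only later rows make up. A row lasts 1/12 s, in which the tool goes at most 41.7 mm and 7.16 degrees, less where a joint would pass 70% of its speed; a pose out of reach is approached as far as the arm can. A call with a gripper value outside its range is refused whole. "grip" is the closure, from -1 (fully open) to 1 (shut), set as the call begins (left out, the last holds). The fingers move at their own pace and stop on an object; "newtons" is the grip in N (left out, the last holds). Time passes only in rows, so rows that repeat a pose let the fingers close. It gives the time, the measured TCP pose, the force, the opening and the grip force at its end, in the units of the state.
- bot.sense(): the state, without advancing time (a new reading comes with each control period).
- viewer.camera(name): name is "scene" or "top" or "wrist"; returns a dict with "color" (480x640x3 uint8, red, green, blue), "intrinsics" (3x3 intrinsics, pixels), "dist" ([k1, k2, p1, p2, k3] as OpenCV has them; the pictures are not rectified), "rvec" (rotation vector, rad) and "tvec" (3), from world to camera coordinates, as OpenCV has them. Camera axes: x right, y down, z forward; pixel columns grow to the right and rows downward; lengths in m; the calibration is good to about 2 mm. A picture is of the moment at which its call begins. There is no depth.
- bot.hand_in(): hands the job in; it is judged then, once.
Trained networks look in the newest picture that a camera, given by its name, has taken for a name from the list of things; names that differ only in an ending like _2 or _b are one class to them, and where a whole thing is asked for, a point or a joint stands for the part that bears it (a point fixed in the world has none). Each returns a list of dicts, best first, with "p" (0 to 1); they miss things now and then, are a little off and sometimes report something else, mostly with a low value. They report only what shows in the picture. A call takes as long as a camera call. They do not tell look-alikes from the thing itself.
- spot_in(camera, query): "centre" ([row, column] in pixels, amid what is visible of it).
- outline_of(camera, query): "pixels" (480x640 bool, what is visible of it) and "centre" ([row, column] in pixels, amid what is visible of it).
The state is a dict: "clock": time; "q": joint angles; "dq": joint speeds; "joint_efforts": joint torques, N m; "ee_pos": TCP position; "ee_rot": TCP orientation; "contact_force": force on the tool from outside, world axes, zero at the start; "ft_torque": the same for the moment, N m; "finger_gap": finger opening in m; "gripper_force": force on a finger pad.
Only numpy, scipy, OpenCV 4.12 (cv2) and the standard library are available. Lean on these libraries where they do the work, as an engineer would, in place of code of your own. Each camera call takes 0.05 s, during which the arm holds its last target. There are 200 camera calls.

## Task

Set the little camera upright in the cradle of the telescopic stand, its lens facing the chopping board and away from the stand's grip, and let go of it. Then press the stand's release button so that the mast springs up to its first stop, and pull the mast by its grip up to its second stop, as far as it goes. It sinks back when let go, so finish while still holding it up there, with the camera sitting in the cradle; do not disturb the lemon and the garlic on the board.

Things in the scene. Friction and masses are not known exactly. Their poses are not given: they have to be found in the camera images.
- camera: small black action camera, 32 mm deep (its x), 50 wide (y), 44 high (z), about 0.12 kg, upright on the chopping board (22 mm thick). Origin: centre of its underside; z up. The lens, a barrel 25 mm across, axis 23 mm above the underside, looks along -x and stands 12 mm out of the front. Grasp it by its two plain sides, 50 mm apart along y
- camera_lens (a point): centre of the lens's front glass, 28 mm from the camera's middle along its -x, 23 mm above its underside; axes as the camera's
- stand: telescopic stand, fixed: dark base plate along its x from -120 to +165 mm, 90 mm wide, 14 mm thick. Origin on its underside, z up. Round mast at x = -70 (the end towards the board), rising from a black housing 48 mm high; release button at x = +125. The mast's head, when down, is an arm at z = 112 to 122 mm, 24 mm wide, from the cradle (over the mast) to the grip at x = +25
- cradle (a point): centre of the floor of the camera cradle on the mast, 126 mm above the worktop with the mast down; moves with the mast. Open grey tray 38 mm (x) by 56 mm (y) inside, rims 4 mm thick, 6 mm high; the camera fits with 3 mm to spare on each side. Axes as the stand's: board towards -x, grip towards +x, so the seated camera has the cradle's axes
- grip (a point): middle of the mast's upright grip, 155 mm above the worktop with the mast down; moves with the mast. A black flat tab, 30 mm long (stand's x), 14 mm thick (stand's y: pinch it there), from 33 mm below this point (the arm's top) to 25 mm above it; 95 mm from the cradle's centre
- release_top (a point): centre of the top of the release button, 36 mm above the worktop: round, grey, 28 mm across, in a black housing. Pressed straight down it travels 6 mm, fully down at 5 N; the latch opens after about 3 mm; it springs back. Keep it down for 0.3 s, until the mast has started up
- mast (a joint): mast height, m: 0 latched down (cannot be pulled up before the button is pressed). Freed, a damped spring lifts it within 2 s to its first stop, near 0.045 with the camera on it (0.04 to 0.05). 0.12 is the second stop, a hard end. The pull grows by 80 N/m to about 6 N there, plus 35 N per m/s; let go, it sinks back to the first stop
- lemon: lemon, about 72 x 55 x 56 mm, lying loose on the chopping board at its end towards the stand; to be left alone
- garlic: garlic bulb, about 50 mm, lying loose on the chopping board at its end towards the stand, nearer to the robot than the lemon; to be left alone
Not all that is in view belongs to the job. Leave any orange or red look-alike of the camera alone.

How it is judged:
By the outcome, as a careful person would: the job done as asked, in the order asked, and still so for the second after the job is handed in, while the arm keeps its last pose, push and grip.
It also fails if it takes over 59 s, if anything falls off the work surface, if the arm or the gripper's body presses on something with over 40 N, if the wrist force passes 120 N, or if a joint passes its speed limit or range.

## Working session

There is one attempt and no reset: what is moved stays moved. The work goes in short steps, Python scripts to look and compute and a tool call to move; the robot and the scene stay as the last step left them, time stands still between calls to the robot, and variables do not carry over. Pictures are saved under pics/ and viewed, at most 10 in all, crops included, and the job is handed in when it is done.

Besides the shell and the picture viewer there is one more tool, called as name(argument=value, ...) on one line, values as JSON. step_arm: Moves the arm, as the interface text tells. Its arguments: {"type":"object","properties":{"series":{"type":"array","items":{"type":"array","items":{"type":"number"}}},"grip":{"type":"number"},"newtons":{"type":"number"}},"required":["series"]}

```bash
mkdir -p pics
cat > h.py <<'E'
import numpy as np, cv2
from scipy.spatial.transform import Rotation as R
from bench import bot, viewer, spot_in, outline_of
def ray(c,rc):
    K=np.array(c["intrinsics"],float);d=np.array(c["dist"],float)
    p=cv2.undistortPoints(np.array([[[rc[1],rc[0]]]],float),K,d)[0,0]
    M=cv2.Rodrigues(np.array(c["rvec"],float))[0];t=np.array(c["tvec"],float).ravel()
    return -M.T@t, M.T@np.array([p[0],p[1],1.])
def onz(c,rc,z):
    o,d=ray(c,rc);return o+d*(z-o[2])/d[2]
def proj(c,P):
    return cv2.projectPoints(np.array(P,float).reshape(-1,1,3),np.array(c["rvec"],float),np.array(c["tvec"],float),np.array(c["intrinsics"],float),np.array(c["dist"],float))[0][:,0]
def save(c,n,crop=None,s=1):
    im=c["color"][...,::-1]
    if crop: im=im[crop[0]:crop[1],crop[2]:crop[3]]
    cv2.imwrite("pics/"+n+".png",cv2.resize(im,None,fx=s,fy=s,interpolation=cv2.INTER_CUBIC))
E
python3 - <<'E'
from h import *
for n in ["scene","top"]:
    c=viewer.camera(n);save(c,n+"0")
    print(n,ray(c,[240,320]))
    for q in ["camera","camera_lens","stand","cradle","grip","release_top","lemon","garlic"]:
        print(q,[(np.round(r["centre"]),round(r["p"],2)) for r in spot_in(n,q)][:4])
print(bot.sense())
E
```

```text
scene (array([-0.5315724 , -0.77339163,  1.10860446]), array([ 0.61020723,  0.47770439, -0.63202055]))
camera [(array([276., 368.]), 0.91), (array([347., 365.]), 0.63), (array([356., 437.]), 0.6)]
camera_lens [(array([356., 440.]), 0.91), (array([349., 366.]), 0.85), (array([277., 366.]), 0.68)]
stand [(array([212., 289.]), 0.58)]
cradle [(array([188., 289.]), 0.64)]
grip [(array([189., 284.]), 0.61)]
release_top [(array([236., 353.]), 0.55), (array([276., 365.]), 0.22)]
lemon [(array([232., 353.]), 0.8)]
garlic []
top (array([ 0.29243242, -0.01496068,  1.35140779]), array([ 0.11009807, -0.01929617, -0.99375858]))
camera [(array([279., 470.]), 0.94), (array([235., 367.]), 0.83), (array([317., 412.]), 0.65)]
camera_lens [(array([279., 472.]), 0.92), (array([313., 411.]), 0.78), (array([235., 366.]), 0.55)]
stand [(array([199., 202.]), 0.6), (array([248., 313.]), 0.27)]
cradle [(array([184., 223.]), 0.71)]
grip [(array([185., 222.]), 0.92)]
release_top []
lemon [(array([186., 314.]), 0.79), (array([197., 202.]), 0.28)]
garlic [(array([248., 312.]), 0.76), (array([203., 160.]), 0.62), (array([184., 225.]), 0.24)]
{'clock': 0.9, 'q': array([-1.26199692e+00,  1.50486035e-01,  1.43740547e+00,  3.45117632e-05,
        1.55378993e+00, -1.34007405e-01]), 'dq': array([ 0.00076052,  0.00075859,  0.0010161 , -0.00172004,  0.00096693,
        0.00084924]), 'joint_efforts': array([-1.77501083e-04, -7.12797189e+01, -5.71034503e+01, -1.99050282e-04,
        1.35458879e-03,  7.57531893e-06]), 'ee_pos': array([ 0.24635398, -0.51952138,  0.2392718 ]), 'ee_rot': array([ 9.75590287e-01,  2.19598700e-01,  1.33130114e-05, -4.57258638e-05]), 'contact_force': array([-0.08126133,  0.21190591,  0.64756221]), 'ft_torque': array([ 0.04178919, -0.00839697,  0.01433879]), 'gripper_force': 0.0, 'finger_gap': 0.08508472609103077}
```

View pics/scene0.png

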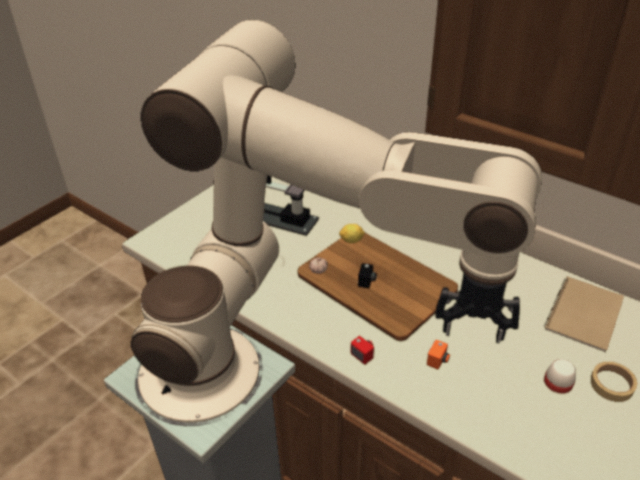

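View pics/top0.png

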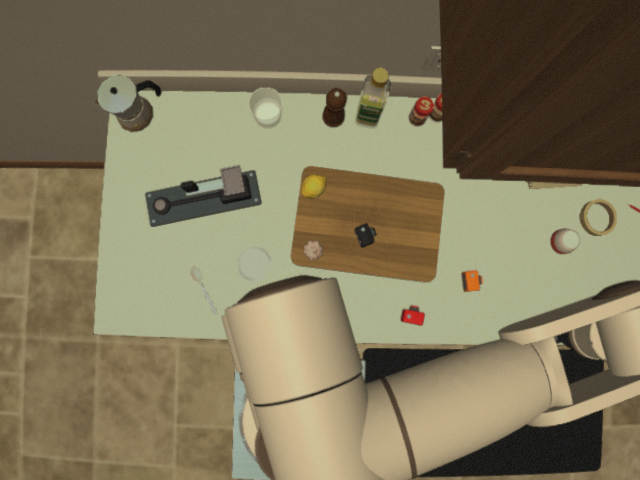

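The scene picture shows the board with the black camera at (276,367) and the garlic and lemon left of it, with the stand behind the arm. The top view shows the black camera at (235,366) with its lens to the right, and the stand at (199,202): cradle about (183,233), button about (205,161). Red and orange decoys sit off the board.

Run:
```python
from h import *
c=viewer.camera("top");save(c,"top1",(155,260,140,390),3.2)
for q in ["stand","camera"]:
    for r in outline_of("top",q)[:3]:
        m=r["pixels"].astype(np.uint8)
        cn=max(cv2.findContours(m,0,2)[0],key=cv2.contourArea)
        b=cv2.minAreaRect(cn);print(q,r["p"],m.sum(),np.round(b[0],1),np.round(b[1],1),b[2])
        z=0.014 if q=="stand" else 0.06
        print(np.round([onz(c,(v,u),z) for u,v in cv2.boxPoints(b)],3).tolist())
```

```text
stand 0.9 4166 [201.8 194.1] [ 43.5 114.1] 77.79953002929688
[[0.568, 0.412, 0.014], [0.636, 0.132, 0.014], [0.528, 0.105, 0.014], [0.461, 0.381, 0.014]]
camera 0.94 372 [412.3 314.3] [23.9 18.8] 11.309932708740234
[[0.248, -0.23, 0.06], [0.292, -0.239, 0.06], [0.282, -0.295, 0.06], [0.238, -0.286, 0.06]]
camera 0.9 394 [471.7 280. ] [21. 21.] 83.6598129272461
[[0.37, -0.377, 0.06], [0.377, -0.429, 0.06], [0.327, -0.434, 0.06], [0.321, -0.383, 0.06]]
camera 0.79 337 [365.9 233.8] [20.9 19. ] 66.80140686035156
[[0.466, -0.118, 0.06], [0.486, -0.16, 0.06], [0.44, -0.18, 0.06], [0.421, -0.138, 0.06]]
```

View pics/top1.png

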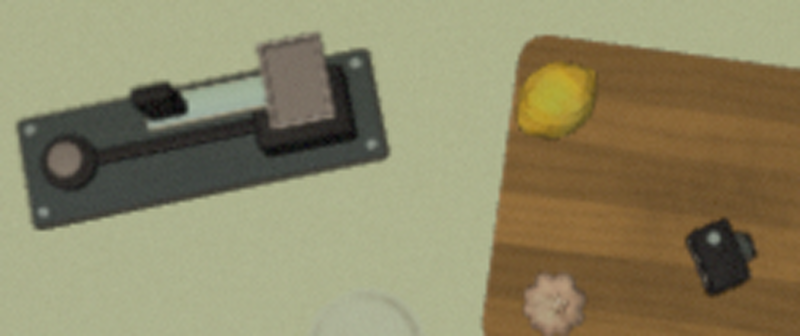

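The crop shows the base-plate corners at crop (18,120),(368,50),(388,156),(38,229), button (66,160), cradle (296,82) and grip (160,101). The camera's top corners are about (687,240),(725,219),(752,283),(713,295), with its lens to the upper right (746,245).

```bash
cat > m.py <<'E'
from h import *
c=viewer.camera("top")
f=lambda u,v:(v/3.2+155,u/3.2+140)
def rigid(loc,pix,z):
    W=np.array([onz(c,f(*p),z)[:2] for p in pix]);L=np.array(loc)
    a=np.angle(np.sum((L-L.mean(0))@[1,1j]*0+np.conj((L-L.mean(0))@[1,1j])*((W-W.mean(0))@[1,1j])))
    Rm=np.array([[np.cos(a),-np.sin(a)],[np.sin(a),np.cos(a)]])
    t=W.mean(0)-Rm@L.mean(0)
    return a,t,W-(L@Rm.T+t)
E
python3 - <<'E'
from m import *
a,t,e=rigid([[.165,.045],[-.12,.045],[-.12,-.045],[.165,-.045]],[(38,229),(388,156),(368,50),(18,120)],.014)
print("stand",np.degrees(a),t,np.round(e*1e3,1).tolist())
Rm=np.array([[np.cos(a),-np.sin(a)],[np.sin(a),np.cos(a)]])
for n,p,z,uv in [("cradle",(-.07,0),.132,(296,82)),("grip",(.025,0),.18,(160,101)),("btn",(.125,0),.036,(66,160))]:
    print(n,Rm@p+t,onz(c,f(*uv),z)[:2])
a,t,e=rigid([[-.016,-.025],[-.016,.025],[.016,.025],[.016,-.025]],[(725,219),(752,283),(713,295),(687,240)],.066)
print("cam",np.degrees(a),t,np.round(e*1e3,1).tolist())
E
```

```text
stand 103.0713252046005 [0.54242122 0.23062577] [[1.6, -3.2], [1.3, 3.3], [-2.7, 1.9], [-0.2, -2.0]]
cradle [0.55825269 0.16243952] [0.55806008 0.1637547 ]
grip [0.53676713 0.254978  ] [0.53222201 0.24976467]
btn [0.51415074 0.35238693] [0.51404199 0.35289102]
cam 114.85836231745112 [ 0.44723917 -0.14583413] [[0.8, 0.2], [-1.1, 0.4], [2.6, 0.2], [-2.3, -0.8]]
```

```bash
cat >> h.py <<'E'
def row(p,yaw_y):
    """row to TCP p (world m), tool down, tool y at yaw_y deg (mod 180)"""
    s=bot.sense();A=R.from_quat(s["ee_rot"]);d=A.inv().apply(np.array(p)-s["ee_pos"])*1e3
    ys=[]
    for y in (yaw_y,yaw_y+180):
        y=np.radians(y);Y=np.array([np.cos(y),np.sin(y),0]);Z=np.array([0,0,-1.]);X=np.cross(Y,Z)
        q6=(s["q"][0]+0-y)
        B=R.from_matrix(np.c_[X,Y,Z]);ys.append((A.inv()*B).as_rotvec(degrees=True))
    r=min(ys,key=np.linalg.norm)
    print("row",np.round(d,1),np.round(r,2),"clock",round(s["clock"],2),"pos",np.round(s["ee_pos"],4),"q6",round(s["q"][5],2))
E
python3 -c "
from h import *
row((.447,-.146,.22),25)"
```

```text
row [ 341.4 -251.5   19.3] [-1.000e-02 -1.000e-02 -8.963e+01] clock 1.1 pos [ 0.2463 -0.5195  0.2393] q6 -0.13
```

step_arm(series=[[341, -251, 19, 0, 0, -90], [341, -251, 19, 0, 0, -90], [341, -251, 19, 0, 0, -90], [341, -251, 19, 0, 0, -90], [341, -251, 19, 0, 0, -90], [341, -251, 19, 0, 0, -90], [341, -251, 19, 0, 0, -90], [341, -251, 19, 0, 0, -90], [341, -251, 19, 0, 0, -90], [341, -251, 19, 0, 0, -90], [341, -251, 19, 0, 0, -90], [341, -251, 19, 0, 0, -90], [341, -251, 19, 0, 0, -90], [341, -251, 19, 0, 0, -90], [341, -251, 19, 0, 0, -90], [341, -251, 19, 0, 0, -90], [341, -251, 19, 0, 0, -90], [341, -251, 19, 0, 0, -90]], grip=-1)

```text
clock: 2.6
ee_pos: [0.4468, -0.1468, 0.2203]
ee_rot: [0.535, 0.845, 0.0, -0.0]
contact_force: [0.8, -0.2, -0.1]
finger_gap: 0.0856
gripper_force: 0.0
```

Run:
```python
from h import *
row((.447,-.146,.22),25)
c=viewer.camera("wrist");save(c,"w1")
print(ray(c,(240,320)))
for q in ["camera","camera_lens"]: print([(r["centre"],r["p"]) for r in spot_in("wrist",q)])
a=np.radians(114.9);Rm=np.array([[np.cos(a),-np.sin(a)],[np.sin(a),np.cos(a)]])
P=[[*(Rm@p+[.447,-.146]),.066] for p in [[-.016,-.025],[-.016,.025],[.016,.025],[.016,-.025]]]
print(proj(c,P))
```

```text
row [0.7 0.5 0.3] [ 0.   -0.    0.27] clock 2.6 pos [ 0.4468 -0.1468  0.2203] q6 -0.92
(array([ 0.41046508, -0.07007823,  0.35481777]), array([ 0.13916495, -0.29886709, -0.94409469]))
[([243.5, 82.2], 0.87), ([375.8, 122.4], 0.81), ([216.2, 326.7], 0.65)]
[([218.2, 326.3], 0.96), ([241.7, 80.7], 0.85), ([373.5, 121.5], 0.79)]
[[352.75905307 239.47543672]
 [289.88493729 239.09523014]
 [289.07076706 199.73190128]
 [354.15246081 200.14047744]]
```

View pics/w1.png

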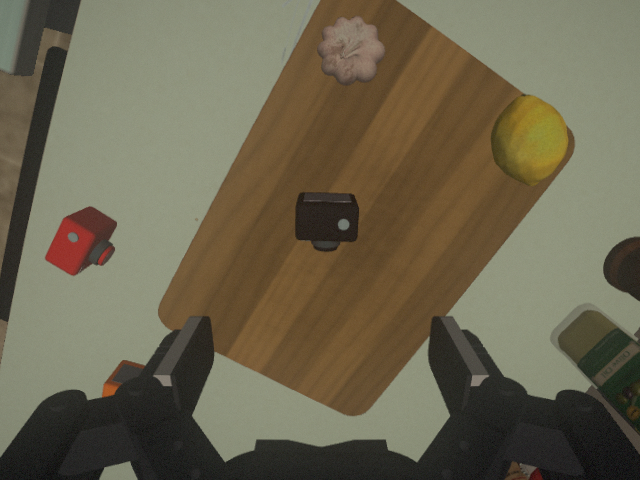

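The wrist view shows the black camera at (326,218), lens downward in the picture (towards the robot-right end of the board). Top-face corners lie about 5 px right of prediction. I will zoom in.

Run:
```python
import cv2
im=cv2.imread("pics/w1.png")[180:260,275:375]
im=cv2.convertScaleAbs(im,alpha=2.2,beta=10)
cv2.imwrite("pics/w1c.png",cv2.resize(im,None,fx=7,fy=7,interpolation=cv2.INTER_CUBIC))
```

```text
(no output)
```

View pics/w1c.png

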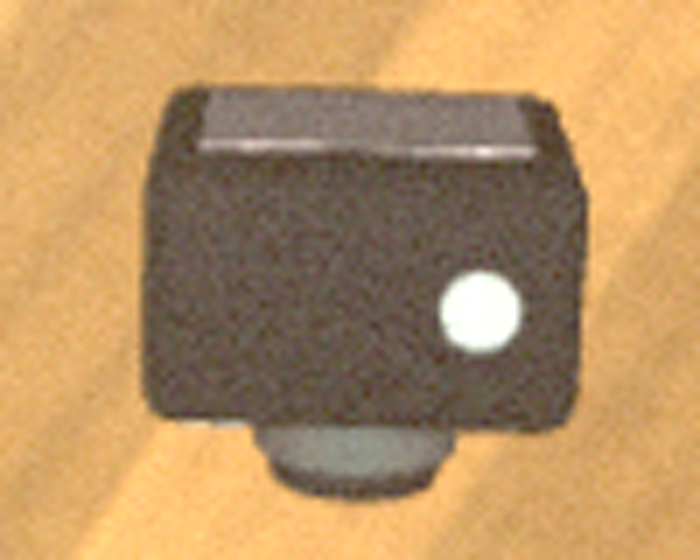

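The crop shows top-face corners at full-picture (295.4,239.3), (357.6,241.7), (359,202.1) and (296,201), with the lens at the lower side. It is slightly rotated from the first estimate.

Run:
```python
import m; from h import *
m.c=viewer.camera("wrist");m.f=lambda u,v:(v,u)
a,t,e=m.rigid([[-.016,-.025],[-.016,.025],[.016,.025],[.016,-.025]],[(357.6,241.7),(295.4,239.3),(296,201),(359,202.1)],.066)
print(np.degrees(a),t,np.round(e*1e3,1).tolist())
y=np.degrees(a)-90
row((t[0],t[1],.042),y); row((t[0],t[1],.15),y)
```

```text
113.82690218745556 [ 0.45145207 -0.1450549 ] [[0.0, -0.3], [0.1, 0.6], [0.7, -0.0], [-0.8, -0.3]]
row [ -0.5   4.8 178.3] [ 0.   -0.01  1.51] clock 2.85 pos [ 0.4469 -0.1467  0.2203] q6 -0.92
row [-0.5  4.8 70.3] [ 0.   -0.01  1.51] clock 2.85 pos [ 0.4469 -0.1467  0.2203] q6 -0.92
```

step_arm(series=[[-0.5, 4.8, 40, 0, 0, 1.5], [-0.5, 4.8, 80, 0, 0, 1.5], [-0.5, 4.8, 120, 0, 0, 1.5], [-0.5, 4.8, 150, 0, 0, 1.5], [-0.5, 4.8, 170, 0, 0, 1.5], [-0.5, 4.8, 178, 0, 0, 1.5], [-0.5, 4.8, 178, 0, 0, 1.5], [-0.5, 4.8, 178, 0, 0, 1.5]])

```text
clock: 3.52
ee_pos: [0.4519, -0.1452, 0.0432]
ee_rot: [0.546, 0.838, 0.0, 0.0]
contact_force: [0.2, -0.8, 0.1]
finger_gap: 0.0855
gripper_force: 0.0
```

step_arm(series=[[0, 0, 0, 0, 0, 0], [0, 0, 0, 0, 0, 0], [0, 0, 0, 0, 0, 0], [0, 0, 0, 0, 0, 0], [0, 0, 0, 0, 0, 0], [0, 0, 0, 0, 0, 0], [0, 0, 0, 0, 0, 0], [0, 0, 0, 0, 0, 0], [0, 0, 0, 0, 0, 0], [0, 0, 0, 0, 0, 0]], grip=1, newtons=30)

```text
clock: 4.35
ee_pos: [0.452, -0.1452, 0.0434]
ee_rot: [0.546, 0.838, 0.0, 0.001]
contact_force: [-1.3, 1.2, 6.9]
finger_gap: 0.0499
gripper_force: 30.7
```

step_arm(series=[[0, 0, -20, 0, 0, 0], [0, 0, -50, 0, 0, 0], [0, 0, -90, 0, 0, 0], [0, 0, -130, 0, 0, 0], [0, 0, -158, 0, 0, 0], [0, 0, -158, 0, 0, 0], [0, 0, -158, 0, 0, 0]])

```text
clock: 4.93
ee_pos: [0.452, -0.1452, 0.2019]
ee_rot: [0.546, 0.838, 0.0, 0.002]
contact_force: [-0.1, 0.1, -2.7]
finger_gap: 0.0494
gripper_force: 32.7
```

Run:
```python
from h import *
row((.5583,.163,.20),13.1)
c=viewer.camera("top");save(c,"top2",(130,270,130,400),2.9)
c=viewer.camera("wrist");save(c,"w2")
```

```text
row [238.8 222.    1.8] [ 0.14  0.14 10.77] clock 4.93 pos [ 0.452  -0.1452  0.2019] q6 -0.89
```

View pics/w2.png

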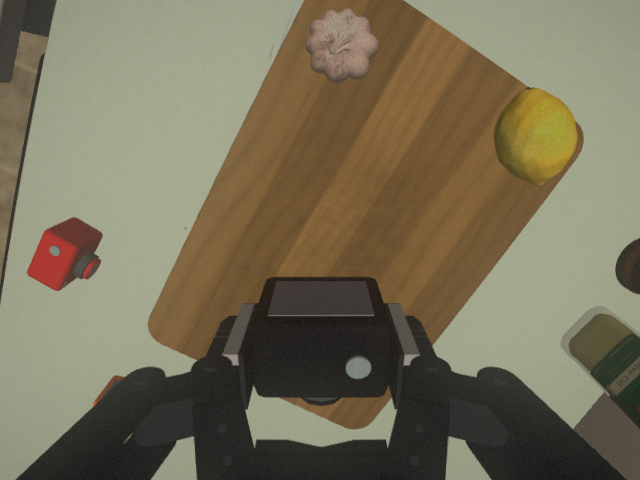

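The camera is held upright between the pads (top face about rows 320–395, columns 245–395) with its lens pointing down in the picture. Next I move short of the cradle and look at it from close by.

step_arm(series=[[20, 26, -10, 0, 0, 2], [45, 58, -25, 0, 0, 4], [70, 90, -33, 0, 0, 6], [95, 122, -33, 0, 0, 8], [120, 154, -33, 0, 0, 10], [145, 186, -33, 0, 0, 10.8], [160, 206, -33, 0, 0, 10.8], [160, 206, -33, 0, 0, 10.8], [160, 206, -33, 0, 0, 10.8], [160, 206, -33, 0, 0, 10.8]])

```text
clock: 5.87
ee_pos: [0.5746, 0.0843, 0.232]
ee_rot: [0.622, 0.783, -0.001, -0.001]
contact_force: [-0.3, -0.4, -2.0]
finger_gap: 0.0493
gripper_force: 32.6
```

Run:
```python
from h import *
row((.5583,.163,.20),13.1)
c=viewer.camera("wrist");save(c,"w3")
for q in ["cradle","grip"]: print([(r["centre"],r["p"]) for r in spot_in("wrist",q)])
for yaw,t in [(103.07,(.5424,.2306))]:
    a=np.radians(yaw);Rm=np.array([[np.cos(a),-np.sin(a)],[np.sin(a),np.cos(a)]])
    print(proj(c,[[*(Rm@[x-.07,y]+t),.132] for x,y in [(-.023,-.032),(-.023,.032),(.023,.032),(.023,-.032)]]))
```

```text
row [80.3  2.  32. ] [-0.13 -0.02 -0.02] clock 5.87 pos [0.5746 0.0843 0.232 ] q6 -0.22
[([97.9, 327.0], 0.57), ([337.4, 320.5], 0.21)]
[([96.0, 327.6], 0.61)]
[[377.31184734 155.74307837]
 [270.98415238 155.66931713]
 [267.89119644  73.71927577]
 [380.88075096  73.77412196]]
```

View pics/w3.png

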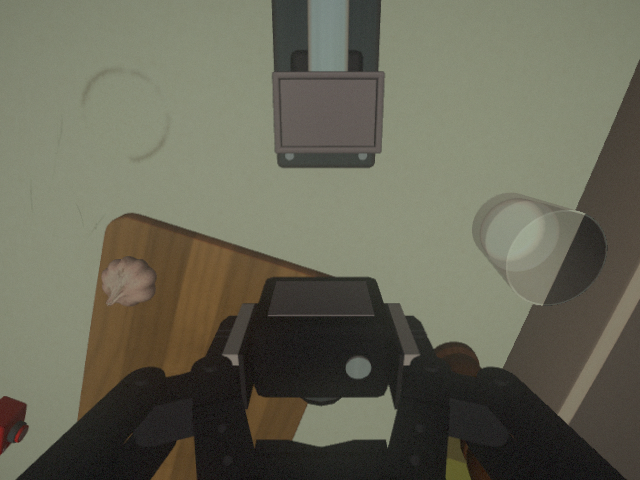

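The cradle tray shows with outer corners about (275,152), (381,153), (384,72) and (272,72). That is about 4 px right and 2–3 px up of prediction, with the orientation right. I check it against the held camera for bias.

Run:
```python
import m; from h import *
m.c=c=viewer.camera("wrist");m.f=lambda u,v:(v,u)
a,t,e=m.rigid([(-.023,-.032),(-.023,.032),(.023,.032),(.023,-.032)],[(381,153),(275,152),(272,72),(384,72)],.132)
print(np.degrees(a),t,np.round(e*1e3,1).tolist())
row((t[0],t[1],.20),np.degrees(a)-90)
s=bot.sense();A=R.from_quat(s["ee_rot"])
P=A.apply(np.array([(-16,-25,-22.6),(-16,25,-22.6),(16,25,-22.6),(16,-25,-22.6)])/1e3)+s["ee_pos"]
print(np.round(proj(c,P),1).tolist(), P[:,2])
im=c["color"][260:420,220:420,::-1];im=cv2.convertScaleAbs(im,alpha=2.5,beta=10)
cv2.imwrite("pics/w4.png",cv2.resize(im,None,fx=3.5,fy=3.5,interpolation=cv2.INTER_CUBIC))
```

```text
102.95626533063609 [0.56066556 0.16371679] [[0.1, 0.1], [0.0, 0.6], [0.1, -0.4], [-0.2, -0.4]]
row [81.1  4.1 33.4] [ 0.01 -0.    0.04] clock 6.12 pos [0.5749 0.0838 0.2334] q6 -0.21
[[252.7, 400.1], [389.9, 400.1], [396.0, 324.0], [246.7, 324.0]] [0.2560248  0.25603241 0.25603276 0.25602515]
```

View pics/w4.png

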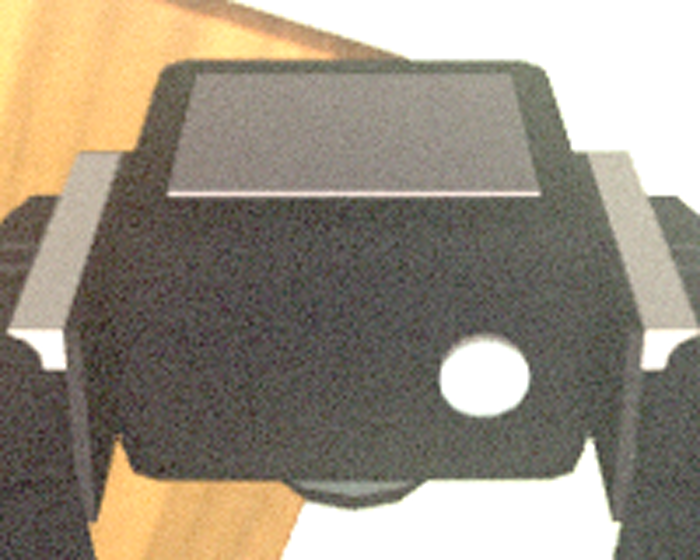

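step_arm(series=[[30, 3, 0, 0, 0, 0], [60, 4, 0, 0, 0, 0], [80, 4, 10, 0, 0, 0], [80.5, 4, 30, 0, 0, 0], [80.5, 4, 50, 0, 0, 0], [80.5, 4, 60, 0, 0, 0], [80.5, 4, 66, 0, 0, 0], [80.5, 4, 66, 0, 0, 0], [80.5, 4, 66, 0, 0, 0]])

```text
clock: 6.87
ee_pos: [0.5611, 0.1636, 0.1681]
ee_rot: [0.622, 0.783, 0.0, 0.0]
contact_force: [0.5, 1.2, -0.3]
finger_gap: 0.0495
gripper_force: 32.6
```

Run:
```python
from h import *
t=(.56067,.16372)
row((*t,.1475),12.95)
a=np.radians(102.95);Rm=np.array([[np.cos(a),-np.sin(a)],[np.sin(a),np.cos(a)]])
for n in ["wrist","top"]:
    c=viewer.camera(n)
    print(n,np.round(proj(c,[[*(Rm@[x,y]+t),.132] for x,y in [(-.023,-.032),(-.023,.032),(.023,.032),(.023,-.032)]]),1).tolist())
    if n=="wrist":
        im=c["color"][200:440,180:460,::-1];im=cv2.convertScaleAbs(im,alpha=1.7,beta=10)
        cv2.imwrite("pics/w5.png",cv2.resize(im,None,fx=2.5,fy=2.5,interpolation=cv2.INTER_CUBIC))
```

```text
row [ 0.2 -0.4 20.6] [ 0.04 -0.    0.08] clock 6.87 pos [0.5611 0.1636 0.1681] q6 -0.08
wrist [[382.4, 328.6], [257.6, 328.5], [252.3, 244.2], [387.8, 244.3]]
top [[240.0, 164.1], [245.0, 191.0], [225.1, 195.0], [220.2, 168.1]]
```

View pics/w5.png

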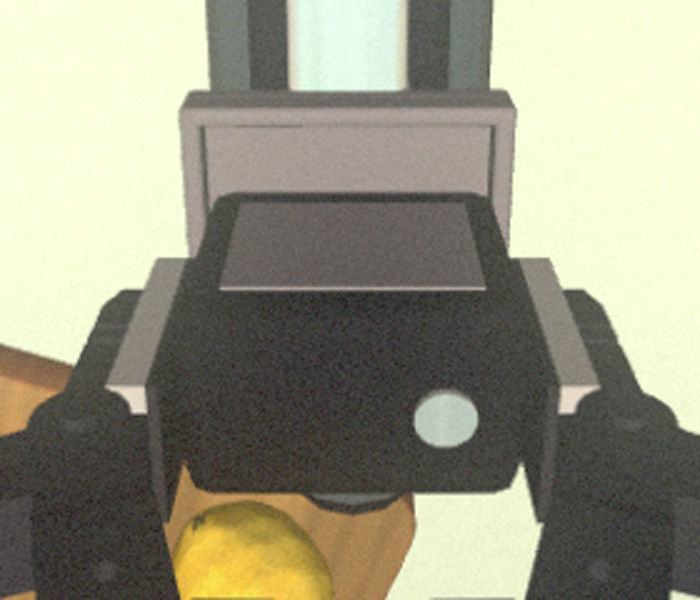

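The tray's inner walls show left and right of the held camera at crop columns 203 and 493 (middle 348), and the camera's middle is about 354. That is about 1 mm or less of side offset, so I correct by 0.7 mm and lower.

step_arm(series=[[0.2, -0.7, 0, 0, 0, 0], [0.2, -0.7, 4, 0, 0, 0], [0.2, -0.7, 8, 0, 0, 0], [0.2, -0.7, 12, 0, 0, 0], [0.2, -0.7, 15, 0, 0, 0], [0.2, -0.7, 17, 0, 0, 0], [0.2, -0.7, 18.5, 0, 0, 0], [0.2, -0.7, 18.5, 0, 0, 0], [0.2, -0.7, 18.5, 0, 0, 0]])

```text
clock: 7.72
ee_pos: [0.5601, 0.164, 0.1489]
ee_rot: [0.622, 0.783, 0.0, -0.0]
contact_force: [-0.5, -0.0, -1.7]
finger_gap: 0.0498
gripper_force: 32.7
```

step_arm(series=[[0, 0, 0.5, 0, 0, 0], [0, 0, 1, 0, 0, 0], [0, 0, 1.5, 0, 0, 0], [0, 0, 2, 0, 0, 0], [0, 0, 2, 0, 0, 0], [0, 0, 2, 0, 0, 0]])

```text
clock: 8.22
ee_pos: [0.5602, 0.164, 0.1479]
ee_rot: [0.622, 0.783, 0.0, 0.0]
contact_force: [-4.7, -0.8, 11.4]
finger_gap: 0.0497
gripper_force: 34.2
```

step_arm(series=[[0, 0, -0.7, 0, 0, 0], [0, 0, -0.7, 0, 0, 0]])

```text
clock: 8.38
ee_pos: [0.5602, 0.1641, 0.1481]
ee_rot: [0.622, 0.783, 0.0, 0.0]
contact_force: [-1.5, -0.3, 3.3]
finger_gap: 0.0496
gripper_force: 33.3
```

step_arm(series=[[0, 0, 0, 0, 0, 0], [0, 0, 0, 0, 0, 0], [0, 0, 0, 0, 0, 0], [0, 0, 0, 0, 0, 0], [0, 0, 0, 0, 0, 0], [0, 0, 0, 0, 0, 0], [0, 0, 0, 0, 0, 0], [0, 0, -10, 0, 0, 0], [0, 0, -30, 0, 0, 0], [0, 0, -60, 0, 0, 0], [0, 0, -90, 0, 0, 0], [-30, 0, -110, 0, 0, 0], [-60, 0, -110, 0, 0, 0], [-60, 0, -110, 0, 0, 0], [-60, 0, -110, 0, 0, 0]], grip=-1)

```text
clock: 9.63
ee_pos: [0.5739, 0.1044, 0.2583]
ee_rot: [0.623, 0.782, 0.0, 0.0]
contact_force: [0.3, 0.2, -0.4]
finger_gap: 0.0856
gripper_force: 0.0
```

Run:
```python
from h import *
row((.514,.3525,.20),13)
c=viewer.camera("wrist")
a=np.radians(102.95);Rm=np.array([[np.cos(a),-np.sin(a)],[np.sin(a),np.cos(a)]]);t=(.5607,.1637)
print([(n,np.round(proj(c,[*(Rm@[x,0]+t),z]),0).tolist()) for n,x,z in [("grip",.095,.18),("btn",.195,.036)]])
im=cv2.convertScaleAbs(c["color"][:,:,::-1],alpha=1.5,beta=10);cv2.imwrite("pics/w6.png",im)
```

```text
row [255.2  -2.8  58.3] [ 0.04  0.   -0.05] clock 9.63 pos [0.5739 0.1044 0.2583] q6 -0.18
[('grip', [[322.0, -48.0]]), ('btn', [[321.0, -124.0]])]
```

View pics/w6.png

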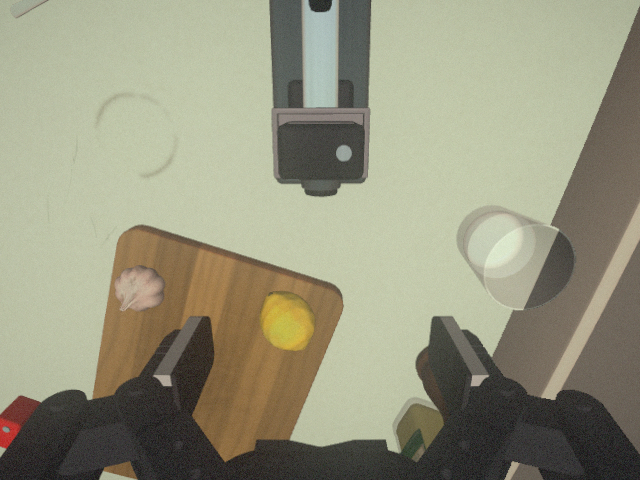

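The camera sits in the tray with its lens towards the board (320,187) and the lemon and garlic are in place. Next is the button with closed fingers.

step_arm(series=[[40, 0, 0, 0, 0, 0], [80, 0, 0, 0, 0, 0], [120, 0, 0, 0, 0, 0], [160, 0, 0, 0, 0, 0], [200, 0, 0, 0, 0, 0], [240, 0, 0, 0, 0, 0], [255.5, 0, 0, 0, 0, 0], [255.5, 0, 10, 0, 0, 0], [255.5, 0, 40, 0, 0, 0], [255.5, 0, 80, 0, 0, 0], [255.5, 0, 120, 0, 0, 0], [255.5, 0, 160, 0, 0, 0], [255.5, 0, 185, 0, 0, 0], [255.5, 0, 198, 0, 0, 0], [255.5, 0, 198, 0, 0, 0], [255.5, 0, 198, 0, 0, 0], [255.5, 0, 198, 0, 0, 0]], grip=1)

```text
clock: 11.1
ee_pos: [0.5168, 0.3549, 0.0617]
ee_rot: [0.622, 0.783, 0.001, 0.001]
contact_force: [-0.1, 0.2, 0.1]
finger_gap: 0.0
gripper_force: 0.0
```

step_arm(series=[[0, 0, 4, 0, 0, 0], [0, 0, 8, 0, 0, 0], [0, 0, 12, 0, 0, 0], [0, 0, 16, 0, 0, 0], [0, 0, 18, 0, 0, 0], [0, 0, 20, 0, 0, 0], [0, 0, 20, 0, 0, 0], [0, 0, 20, 0, 0, 0], [0, 0, 20, 0, 0, 0]])

```text
clock: 11.85
ee_pos: [0.5159, 0.3545, 0.0398]
ee_rot: [0.622, 0.783, 0.0, 0.0]
contact_force: [0.1, 0.6, 3.3]
finger_gap: -0.0002
gripper_force: 1.9
```

Run:
```python
from h import *
s=bot.sense();print(s["clock"],s["ee_pos"],s["contact_force"])
for n in ["top","scene"]:
    c=viewer.camera(n)
    for q in ["cradle","grip","camera","camera_lens"]: print(n,q,[(np.round(r["centre"]).tolist(),round(r["p"],2)) for r in spot_in(n,q)])
    a=np.radians(102.95);Rm=np.array([[np.cos(a),-np.sin(a)],[np.sin(a),np.cos(a)]]);t=(.5607,.1637)
    print(np.round(proj(c,[[*(Rm@[x,0]+t),z+h] for h in (0,.045) for x,z in [(.095,.18),(0,.17)]]),1).tolist())
```

```text
11.85 [0.5159328  0.35449983 0.03975067] [0.08176649 0.59779547 3.31707967]
top cradle [([184.0, 203.0], 0.88)]
top grip [([187.0, 207.0], 0.86)]
top camera [([280.0, 472.0], 0.91), ([313.0, 411.0], 0.67), ([178.0, 234.0], 0.62)]
top camera_lens [([177.0, 232.0], 0.78), ([278.0, 470.0], 0.78), ([314.0, 410.0], 0.54)]
[[187.3, 183.3], [230.3, 175.7], [182.7, 178.8], [227.3, 171.0]]
scene cradle [([176.0, 269.0], 0.6)]
scene grip [([177.0, 270.0], 0.96)]
scene camera [([173.0, 296.0], 0.79), ([346.0, 362.0], 0.77), ([358.0, 436.0], 0.56)]
scene camera_lens [([175.0, 296.0], 0.67), ([348.0, 363.0], 0.67), ([353.0, 438.0], 0.63)]
[[265.1, 164.8], [295.5, 175.0], [263.9, 151.0], [294.8, 161.2]]
```

step_arm(series=[[0, 0, 1, 0, 0, 0], [0, 0, 1.3, 0, 0, 0], [0, 0, 1.3, 0, 0, 0], [0, 0, 1.3, 0, 0, 0], [0, 0, 1.3, 0, 0, 0], [0, 0, 1.3, 0, 0, 0], [0, 0, 1.3, 0, 0, 0], [0, 0, 1.3, 0, 0, 0]])

```text
clock: 13.02
ee_pos: [0.5159, 0.3545, 0.0383]
ee_rot: [0.622, 0.783, 0.0, -0.0]
contact_force: [2.1, 1.4, 5.8]
finger_gap: 0.0001
gripper_force: 2.3
```

Run:
```python
from h import *
for n in ["top","scene"]:
    c=viewer.camera(n)
    for q in ["grip","camera","camera_lens"]: print(n,q,[(np.round(r["centre"]).tolist(),round(r["p"],2)) for r in spot_in(n,q)])
```

```text
top grip [([184.0, 203.0], 0.81)]
top camera [([173.0, 231.0], 0.74), ([314.0, 413.0], 0.58), ([280.0, 470.0], 0.58), ([183.0, 202.0], 0.51)]
top camera_lens [([311.0, 416.0], 0.92), ([277.0, 473.0], 0.74), ([172.0, 231.0], 0.65)]
scene grip [([173.0, 270.0], 0.65)]
scene camera [([347.0, 365.0], 0.94), ([169.0, 297.0], 0.7), ([357.0, 436.0], 0.64)]
scene camera_lens [([355.0, 440.0], 0.96), ([166.0, 295.0], 0.82), ([347.0, 364.0], 0.6)]
```

step_arm(series=[[0, 0, -30, 0, 0, 0], [0, 0, -70, 0, 0, 0], [0, 0, -110, 0, 0, 0], [0, 0, -150, 0, 0, 0], [0, 0, -190, 0, 0, 0], [0, 0, -230, 0, 0, 0], [0, 0, -260, 0, 0, 0], [-20, 0, -262, 0, 0, 0], [-60, 0, -262, 0, 0, 0], [-100, 0, -262, 0, 0, 0], [-140, 0, -262, 0, 0, 0], [-165, 0, -262, 0, 0, 0], [-175, 0, -262, 0, 0, 0], [-175, 0, -262, 0, 0, 0], [-175, 0, -262, 0, 0, 0], [-175, 0, -262, 0, 0, 0]])

```text
clock: 14.75
ee_pos: [0.5551, 0.1849, 0.2999]
ee_rot: [0.622, 0.783, -0.0, -0.0]
contact_force: [-0.3, 0.6, -0.8]
finger_gap: 0.0001
gripper_force: 0.0
```

Run:
```python
from h import *
s=bot.sense();print(s["clock"],s["ee_pos"])
c=viewer.camera("wrist")
a=np.radians(102.95);Rm=np.array([[np.cos(a),-np.sin(a)],[np.sin(a),np.cos(a)]]);t=(.5607,.1637)
print("pred cam-top, tab-top at h .045",np.round(proj(c,[[*(Rm@[x,0]+t),z+.045] for x,z in [(0,.17),(.08,.18),(.11,.18)]]),1).tolist())
for q in ["grip","camera","cradle"]:
    for r in outline_of("wrist",q)[:2]:
        m=r["pixels"];ys,xs=np.where(m);print(q,round(r["p"],2),np.round(r["centre"]),ys.min(),ys.max(),xs.min(),xs.max())
g=c["color"].mean(2)
for rr in (20,40,60,80,100): # dark tab columns
    k=np.where(g[rr,260:380]<35)[0]+260;print(rr,k.min() if len(k) else None,k.max() if len(k) else None,len(k))
```

```text
14.75 [0.55510306 0.1849481  0.29994543]
pred cam-top, tab-top at h .045 [[322.0, 285.3], [322.6, 158.9], [322.8, 100.2]]
grip 0.89 [186. 323.] 98 287 276 365
camera 0.74 [446.  55.] 420 466 34 74
camera 0.63 [272. 322.] 241 304 281 360
cradle 0.78 [192. 322.] 98 287 276 365
cradle 0.49 [271. 324.] 241 304 282 360
20 301 341 3
40 320 320 1
60 316 326 4
80 316 326 2
100 315 327 11
```

step_arm(series=[[30, 0.5, 0, 0, 0, 0], [60, 0.5, 0, 0, 0, 0], [73, 0.5, 0, 0, 0, 0], [73, 0.5, 0, 0, 0, 0], [73, 0.5, 0, 0, 0, 0], [73, 0.5, 10, 0, 0, 0], [73, 0.5, 35, 0, 0, 0], [73, 0.5, 65, 0, 0, 0], [73, 0.5, 90, 0, 0, 0], [73, 0.5, 104, 0, 0, 0], [73, 0.5, 108, 0, 0, 0], [73, 0.5, 108, 0, 0, 0], [73, 0.5, 108, 0, 0, 0]], grip=-1)

```text
clock: 16.03
ee_pos: [0.5398, 0.2548, 0.193]
ee_rot: [0.622, 0.783, 0.0, 0.0]
contact_force: [-0.2, -0.1, 1.6]
finger_gap: 0.0855
gripper_force: 0.0
```

step_arm(series=[[0, 0, 0, 0, 0, 0], [0, 0, 0, 0, 0, 0], [0, 0, 0, 0, 0, 0], [0, 0, 0, 0, 0, 0], [0, 0, 0, 0, 0, 0], [0, 0, 0, 0, 0, 0], [0, 0, 0, 0, 0, 0], [0, 0, 0, 0, 0, 0], [0, 0, 0, 0, 0, 0], [0, 0, 0, 0, 0, 0], [0, 0, 0, 0, 0, 0], [0, 0, 0, 0, 0, 0]], grip=1, newtons=90)

```text
clock: 17.03
ee_pos: [0.5389, 0.2551, 0.1921]
ee_rot: [0.622, 0.783, -0.001, -0.0]
contact_force: [-6.3, -1.4, 0.1]
finger_gap: 0.0128
gripper_force: 87.8
```

step_arm(series=[[0, -0.5, -2, 0, 0, 0], [0, -0.5, -5, 0, 0, 0], [0, -0.5, -8, 0, 0, 0], [0, -0.5, -11, 0, 0, 0], [0, -0.5, -14, 0, 0, 0], [0, -0.5, -17.5, 0, 0, 0], [0, -0.5, -21, 0, 0, 0], [0, -0.5, -24.5, 0, 0, 0], [0, -0.5, -28, 0, 0, 0], [0, -0.5, -31.5, 0, 0, 0], [0, -0.5, -35, 0, 0, 0], [0, -0.5, -38.5, 0, 0, 0], [0, -0.5, -42, 0, 0, 0], [0, -0.5, -45.5, 0, 0, 0], [0, -0.5, -49, 0, 0, 0], [0, -0.5, -52.5, 0, 0, 0], [0, -0.5, -56, 0, 0, 0], [0, -0.5, -60, 0, 0, 0], [0, -0.5, -60, 0, 0, 0], [0, -0.5, -60, 0, 0, 0]])

```text
clock: 18.7
ee_pos: [0.5389, 0.2551, 0.2526]
ee_rot: [0.622, 0.783, 0.0, 0.0]
contact_force: [-5.5, 0.3, -4.5]
finger_gap: 0.0128
gripper_force: 87.8
```

step_arm(series=[[0, 0, -1.5, 0, 0, 0], [0, 0, -3, 0, 0, 0], [0, 0, -4.5, 0, 0, 0], [0, 0, -6, 0, 0, 0], [0, 0, -7.5, 0, 0, 0], [0, 0, -9, 0, 0, 0], [0, 0, -10, 0, 0, 0], [0, 0, -10, 0, 0, 0], [0, 0, -10, 0, 0, 0]])

```text
clock: 19.45
ee_pos: [0.5389, 0.2551, 0.2623]
ee_rot: [0.622, 0.783, 0.0, -0.0]
contact_force: [-4.7, 1.6, -6.0]
finger_gap: 0.0129
gripper_force: 87.7
```

step_arm(series=[[0, 0, -1, 0, 0, 0], [0, 0, -2, 0, 0, 0], [0, 0, -3, 0, 0, 0], [0, 0, -4, 0, 0, 0], [0, 0, -4, 0, 0, 0], [0, 0, -4, 0, 0, 0]])

```text
clock: 19.95
ee_pos: [0.5389, 0.2551, 0.2664]
ee_rot: [0.622, 0.783, 0.0, -0.0]
contact_force: [-5.0, 0.3, -6.7]
finger_gap: 0.013
gripper_force: 87.7
```

step_arm(series=[[0, 0, -0.7, 0, 0, 0], [0, 0, -1.4, 0, 0, 0], [0, 0, -2, 0, 0, 0], [0, 0, -2, 0, 0, 0], [0, 0, -2, 0, 0, 0]])

```text
clock: 20.37
ee_pos: [0.5389, 0.2551, 0.2684]
ee_rot: [0.622, 0.783, 0.0, -0.0]
contact_force: [-4.9, 1.7, -5.7]
finger_gap: 0.0128
gripper_force: 87.7
```

step_arm(series=[[0, 0, -0.7, 0, 0, 0], [0, 0, -1.4, 0, 0, 0], [0, 0, -2, 0, 0, 0], [0, 0, -2, 0, 0, 0], [0, 0, -2, 0, 0, 0]])

```text
clock: 20.78
ee_pos: [0.5388, 0.2551, 0.2696]
ee_rot: [0.622, 0.783, -0.0, -0.0]
contact_force: [-3.0, 1.5, -17.4]
finger_gap: 0.0131
gripper_force: 88.4
```

step_arm(series=[[0, 0, 0, 0, 0, 0], [0, 0, 0, 0, 0, 0], [0, 0, 0, 0, 0, 0], [0, 0, 0, 0, 0, 0], [0, 0, 0, 0, 0, 0], [0, 0, 0, 0, 0, 0], [0, 0, 0, 0, 0, 0], [0, 0, 0, 0, 0, 0], [0, 0, 0, 0, 0, 0], [0, 0, 0, 0, 0, 0], [0, 0, 0, 0, 0, 0], [0, 0, 0, 0, 0, 0]])

```text
clock: 21.78
ee_pos: [0.5388, 0.2551, 0.2697]
ee_rot: [0.622, 0.783, -0.0, -0.0]
contact_force: [-1.7, 0.9, -25.3]
finger_gap: 0.0128
gripper_force: 87.7
```

Run:
```python
from h import *
a=np.radians(102.95);Rm=np.array([[np.cos(a),-np.sin(a)],[np.sin(a),np.cos(a)]]);t=(.5607,.1637)
for n in ["top","scene"]:
    c=viewer.camera(n)
    print(n,"pred camera centre h=.12",np.round(proj(c,[*t,.148+.12])[0,::-1],1).tolist())
    for q in ["camera","lemon","garlic"]: print(q,[(np.round(r["centre"]).tolist(),round(r["p"],2)) for r in spot_in(n,q)])
```

```text
top pred camera centre h=.12 [164.9, 223.5]
camera [([315.0, 412.0], 0.88), ([280.0, 472.0], 0.79), ([164.0, 226.0], 0.72)]
lemon [([186.0, 314.0], 0.96)]
garlic [([249.0, 311.0], 0.82)]
scene pred camera centre h=.12 [144.3, 294.0]
camera [([358.0, 436.0], 0.8), ([345.0, 364.0], 0.79), ([145.0, 295.0], 0.57)]
lemon [([235.0, 351.0], 0.88), ([146.0, 294.0], 0.31)]
garlic [([263.0, 316.0], 0.81)]
```

The camera is at the height predicted for 0.12 m in both views, and the lemon and garlic have not moved. The pull against the stop has crept to 25 N, so I ease it slightly.

step_arm(series=[[0, 0, 0.5, 0, 0, 0], [0, 0, 0.5, 0, 0, 0], [0, 0, 0.5, 0, 0, 0], [0, 0, 0.5, 0, 0, 0], [0, 0, 0.5, 0, 0, 0], [0, 0, 0.5, 0, 0, 0], [0, 0, 0.5, 0, 0, 0], [0, 0, 0.5, 0, 0, 0], [0, 0, 0.5, 0, 0, 0], [0, 0, 0.5, 0, 0, 0], [0, 0, 0.5, 0, 0, 0], [0, 0, 0.5, 0, 0, 0]])

```text
clock: 23.18
ee_pos: [0.5388, 0.2551, 0.2697]
ee_rot: [0.622, 0.783, -0.0, -0.0]
contact_force: [-4.3, -0.2, -23.9]
finger_gap: 0.0129
gripper_force: 87.9
```

Steady at about 24 N, still on the stop, with the position holding.

```bash
python3 -c "
from h import *
print(bot.hand_in())"
```

```text
the job is handed in; nothing more can be done
None
```

The camera sits upright in the cradle with its lens facing the board. I released the mast and pulled it to its second stop (about 0.12 m), and the arm is still holding it there. The lemon and garlic were not disturbed, and I handed the job in at about 23 s on the clock.

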